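# Pack the polish caddy, cover it and wedge its keeper pegs

## Robot

A 7-joint arm with a two-finger parallel gripper is mounted at the origin on the work surface. World frame = base frame: x ahead of the robot, y to its left, z up, the work surface at z = 0. Lengths are in m, angles in rad, forces in N, time in s.
With the tool pointing down it reaches from about 0.425 to 0.875 m from the base axis. Payload 4.7 kg.
Tool frame: the origin (TCP) lies at the very end of the fingers, on their centre line; the grasp point (between the pads) lies 19 mm behind it; z points along the fingers, y is the direction in which the jaws open and shut (so a half turn about z gives the same grasp; the last joint's range is limited). The gripper opens to 87 mm and grips with 3 to 60 N. Pads are 19 mm wide; open, the fingers measure 117 mm over their backs; the gripper's body (75 mm by 190 mm) begins 51 mm behind the grasp point.
Start: joints at [-1.297, 0.321, -0.07, 1.45, 0.023, 1.371, -0.057], TCP at [0.167, 0.628, 0.223] pointing down, gripper open.
Joint ranges: [-2.86, 2.86], [-0.3, 2.09], [-1.38, 1.24], [0.06, 2.45], [-1.56, 4.7], [0.09, 2.05], [-2.69, 2.69]. Speed limits (rad/s): [2.57, 2.57, 3.14, 3.14, 3.14, 3.14, 3.14].

## Interface

Orientations are given as a unit quaternion [w, x, y, z].
In Python, from plant import ctrl, eyes, ticket gives the robot as it stands.
- The arm moves only by the tool send_rows, never from a script. Its argument "plan" is a list that holds one entry, the list of rows, each a list of 5 numbers: the opening, from 0 (shut) to 1 (fully open), then the shift along the tool's x, y, z normalised to -1 to 1, where 1 is 0.05 m, then the turn about the tool's z normalised to -1 to 1, where 1 is 90 degrees. In form: [[[claw, x, y, z, turn], ...]]. A call has 1 to 20 rows; each row shifts and turns the commanded pose from where the row before left it, along the tool's axes as they then stand; what a row does not reach is not made up. A row lasts 1/8 s, in which the tool goes at most 62.5 mm and 10.7 degrees, less where a joint would pass 70% of its speed; a pose out of reach is approached as far as the arm can. A call with a number of a shift or a turn outside -1 to 1 is refused whole. A call with a gripper value outside its range is refused whole. The fingers move at their own pace and stop on an object; "newtons" is the grip in N (left out, the last holds). Time passes only in rows, so rows that do not move let the fingers close. It gives the time, the measured TCP pose, the force and the opening at its end, in the units of the state.
- ctrl.observe(): the state, without advancing time (a new reading comes with each control period).
- eyes.camera(name): name is "scene" or "side" or "wrist"; returns a dict with "frame" (400x640x3 uint8, red, green, blue), "mtx" (3x3 intrinsics, pixels), "k1" (the pictures are not rectified: a ray, as slopes to the right and down, at radius r is drawn at 1 + k1 r^2 times it, then the intrinsics apply), "rvec" (rotation vector, rad) and "tvec" (3), from world to camera coordinates, as OpenCV has them; the wrist camera has in their place "hand_eye" (4x4, takes a point from camera to tool coordinates, whose origin is the TCP and whose axes are the flange's). Camera axes: x right, y down, z forward; pixel columns grow to the right and rows downward; lengths in m; the calibration is good to about 2 mm. A picture is of the moment at which its call begins: read the wrist's pose just before it. There is no depth.
- ticket.finish_job(): hands the job in, once; it reports no verdict.
The state is a dict: "time": time; "joint_pos": joint angles; "dq": joint speeds; "joint_efforts": joint torques, N m; "ee_pos": TCP position; "tool_rot": TCP orientation; "ft_force": force on the tool from outside, world axes, zero at the start; "moment": the same for the moment, N m; "finger_gap": finger opening in m.
Only numpy, scipy, OpenCV 4.12 (cv2) and the standard library are available. Lean on these libraries where they do the work, as an engineer would, in place of code of your own. Each camera call takes 0.05 s, during which the arm holds its last target. There are 200 camera calls.

## Task

Pack the shoe-care caddy away: lay every round polish tin that is out and the green dauber flat (either way up) on the floor of the white caddy, then set the loose green cover on its rim so that it sits seated and level. Then lock the cover with the two friction pegs: turn each clockwise until its red keeper points straight in over the cover, and while holding it there against its spring press the peg right home into its tapered hole, so that it stays put when you let go. Leave the brush, the shoehorn and the cream jar where they are.

Things in the scene. Friction and masses are not known exactly. Their poses are not given: they have to be found in the camera images.
- caddy: fixed white open box, outside 160 mm (its x) by 270 mm (its y), 50 mm tall, walls and floor 5 mm thick (inside 150 x 260). Origin on the table under its centre, z up. Outside the middle of each long wall, at x = -108 mm (front, nearer the robot) and +108 mm (rear), a grey post 46 mm square, 45 mm tall carries a peg whose grip rises to 113 mm above the table
- tin1: closed round dark shoe-polish tin with a brass disc on its lid, 62 mm diameter, 28 mm tall, 60 to 130 g; origin at the centre of its underside. May be absent (None from the start)
- tin2: closed round dark shoe-polish tin with a copper disc on its lid, 62 mm diameter, 28 mm tall, 60 to 130 g; origin at the centre of its underside. May be absent (None from the start)
- tin3: closed round dark shoe-polish tin with a steel disc on its lid, 62 mm diameter, 28 mm tall, 60 to 130 g; origin at the centre of its underside. May be absent (None from the start)
- tin4: closed round dark shoe-polish tin with a red disc on its lid, 62 mm diameter, 28 mm tall, 60 to 130 g; origin at the centre of its underside. May be absent (None from the start)
- dauber: green plastic dauber lying flat, 50 g, 116 mm along its x (-57 to +59 mm): handle 22 mm wide and tall from -57 to +23, black head 32 mm wide, 26 mm tall from +23 to +59. Origin on its underside; there it can be gripped across its y
- cover: loose cover, 200 to 330 g, right way up: a white plug 142 x 252 x 6 mm underneath (4 mm play all round in the box mouth), on it the green plate 164 mm (its x) by 274 mm (its y), 6 mm thick, whose edge rests on the rim. Origin: centre of the plug's underside, 44 mm above the table when seated. Fits either way round
- cover_grip (a point): grip point of the cover's handle, 36 mm above the cover's origin, on its centre: an upright white bar 64 mm long along the cover's y, 16 mm wide along its x, from 12 to 48 mm above the cover's origin
- front_peg (a joint): turn of the front peg, rad: 0 parked, growing CLOCKWISE from above, 1.4 at its stop, the keeper straight in over the box; counts as turned above 1.15. A weak spring (0.016 to 0.027 N m) slowly brings it back to 0 whenever it is not held or wedged
- front_press (a joint): depth of the front peg in its tapered bore, m: 0 to 0.002 at the start (loose), 0.008 home. It stays at the depth it is left at. Moving it takes 7 N; from 0.0045 on the taper bites, rising to 14 N at home. Under 0.0045 it does not hold the turn; home it does. Counts as pressed above 0.006. Turning it while pressed hard takes up to 0.2 N m
- front_grip (a point): middle of the front peg's dark wooden grip, on the turning axis, 98 mm up when unpressed: an upright bar 50 mm long, 14 wide, 38 tall, reaching 15 mm above and 23 mm below this point. x runs along the bar, the way the keeper points; z up; turns and sinks with the peg. Right under the bar the red keeper strip, 16 mm wide, 8 thick, reaches from 10 mm behind the axis to 60 mm ahead
- rear_peg (a joint): turn of the rear peg, rad: 0 parked, growing CLOCKWISE from above, 1.4 at its stop, the keeper straight in over the box; counts as turned above 1.15. A weak spring (0.016 to 0.027 N m) slowly brings it back to 0 whenever it is not held or wedged
- rear_press (a joint): depth of the rear peg in its tapered bore, m: 0 to 0.002 at the start (loose), 0.008 home. It stays at the depth it is left at. Moving it takes 7 N; from 0.0045 on the taper bites, rising to 14 N at home. Under 0.0045 it does not hold the turn; home it does. Counts as pressed above 0.006. Turning it while pressed hard takes up to 0.2 N m
- rear_grip (a point): middle of the rear peg's dark wooden grip, on the turning axis, 98 mm up when unpressed: an upright bar 50 mm long, 14 wide, 38 tall, reaching 15 mm above and 23 mm below this point. x runs along the bar, the way the keeper points; z up; turns and sinks with the peg. Right under the bar the red keeper strip, 16 mm wide, 8 thick, reaches from 10 mm behind the axis to 60 mm ahead
- brush: bystander: shoe brush with a bone-coloured back, 150 x 50 x 40 mm; origin at the centre of its underside
- shoehorn: bystander: chrome shoehorn lying flat, about 170 mm long; origin on its underside near its middle
- cream_jar: bystander: small jar with a black cap, 52 mm diameter, 50 mm tall; origin at the centre of its underside

How it is judged:
On the way, in this order (a step that is already met when the one before it is completed fails the run):
1. every tin present and the dauber lie flat on the floor of the caddy (x of tin1 in the frame of caddy between -0.06 and 0.06 m and y of tin1 in the frame of caddy between -0.115 and 0.115 m and ((z of tin1 in the frame of caddy below 0.015 m and angle between tin1's own z axis and vertical below 0.15 rad) or (z of tin1 in the frame of caddy below 0.043 m and angle between tin1's own z axis and vertical above 2.99 rad)) and x of tin2 in the frame of caddy between -0.06 and 0.06 m and y of tin2 in the frame of caddy between -0.115 and 0.115 m and ((z of tin2 in the frame of caddy below 0.015 m and angle between tin2's own z axis and vertical below 0.15 rad) or (z of tin2 in the frame of caddy below 0.043 m and angle between tin2's own z axis and vertical above 2.99 rad)) and x of tin3 in the frame of caddy between -0.06 and 0.06 m and y of tin3 in the frame of caddy between -0.115 and 0.115 m and ((z of tin3 in the frame of caddy below 0.015 m and angle between tin3's own z axis and vertical below 0.15 rad) or (z of tin3 in the frame of caddy below 0.043 m and angle between tin3's own z axis and vertical above 2.99 rad)) and x of tin4 in the frame of caddy between -0.06 and 0.06 m and y of tin4 in the frame of caddy between -0.115 and 0.115 m and ((z of tin4 in the frame of caddy below 0.015 m and angle between tin4's own z axis and vertical below 0.15 rad) or (z of tin4 in the frame of caddy below 0.043 m and angle between tin4's own z axis and vertical above 2.99 rad)) and x of dauber in the frame of caddy between -0.07 and 0.07 m and y of dauber in the frame of caddy between -0.125 and 0.125 m and z of dauber in the frame of caddy below 0.036 m and angle between dauber's own x axis and vertical between 1.42 and 1.72 rad), for 0.2 s.
2. the cover sits seated and level on the caddy's rim, let go (horizontal distance between cover and caddy below 0.008 m and z of cover in the frame of caddy between 0.04 and 0.0475 m and angle between cover's own z axis and vertical below 0.03 rad and angle between the x axis of cover and the x axis of caddy, either way round below 0.08 rad and contact force between the fingers and cover below 0.3 N), for 0.3 s.
3. both pegs are turned with their keepers over the cover and pressed home (value of joint each of front_peg, rear_peg above 1.15 rad and value of joint each of front_press, rear_press above 0.006 m), for 0.3 s.
At the end, for the whole second after the job is handed in: Tins present (either way up) and dauber lie flat on the caddy's floor (10 mm, 0.15 rad); cover seated: within 8 mm of centre, 0.08 rad square, underside 40 to 47.5 mm up, level within 0.03 rad, at rest; both pegs stay turned over 1.15 rad and pressed in over 6 mm (all of step 1 and all of step 3 and horizontal distance between cover and caddy below 0.008 m and z of cover in the frame of caddy between 0.04 and 0.0475 m and angle between cover's own z axis and vertical below 0.03 rad and angle between the x axis of cover and the x axis of caddy, either way round below 0.08 rad and linear speed of cover below 0.02 m/s); the robot touches nothing.
It fails at once if the brush, the shoehorn or the cream jar is moved by more than 40 mm (distance of any of brush, shoehorn, cream_jar from where it was at the start of the episode above 0.04 m).
Of tin1, tin2, tin3, tin4 only 2 to 4 are there at a start; the rules pass over those that are not, and their reading is None.
At some moment in a run one of tin1, tin2, tin3, tin4, dauber may be knocked a few centimetres aside while the robot is not near it.
Once in a run the grip may slacken for a moment while it holds something.
It also fails if it takes over 210 s, if anything falls off the work surface, if the arm or the gripper's body presses on something with over 40 N, if the wrist force passes 120 N, or if a joint passes its speed limit or range.

## Working session

There is one attempt and no reset: what is moved stays moved. The work goes in short steps, Python scripts to look and compute and a tool call to move; the robot and the scene stay as the last step left them, time stands still between calls to the robot, and variables do not carry over. Pictures are saved under pics/ and viewed, about 12 in all and at most 16, crops included, and the job is handed in when it is done.

Besides the shell and the picture viewer there is one more tool, called in YAML: its name, and indented under it one key for each argument. send_rows: Moves the arm, as the interface text tells. Scaled input: -1 to 1 covers 0.05 m each way for a shift and 90 degrees each way for a turn. Its arguments: {"type":"object","properties":{"plan":{"type":"array"},"newtons":{"type":"number"}},"required":["plan"]}

```bash
ls; mkdir -p pics
cat > h.py <<'E'
import numpy as np, cv2
from plant import ctrl, eyes, ticket
def snap(n, fn=None):
    s=ctrl.observe(); c=eyes.camera(n); c['s']=s
    if fn: cv2.imwrite('pics/'+fn, c['frame'][:,:,::-1])
    return c
def pose(s):
    w,x,y,z=s['tool_rot']
    from scipy.spatial.transform import Rotation as R
    return R.from_quat([x,y,z,w]).as_matrix(), np.array(s['ee_pos'])
def ext(c):
    if 'rvec' in c and c['rvec'] is not None:
        R=cv2.Rodrigues(np.array(c['rvec'],float))[0]; t=np.array(c['tvec'],float).ravel()
        return R.T, -R.T@t
    H=np.array(c['hand_eye']); R,p=pose(c['s'])
    return R@H[:3,:3], R@H[:3,3]+p
def rays(c,uv):
    uv=np.atleast_2d(uv).astype(float); K=np.array(c['mtx'])
    d=np.c_[(uv[:,0]-K[0,2])/K[0,0],(uv[:,1]-K[1,2])/K[1,1]]
    u=d.copy()
    for _ in range(20): u=d/(1+c['k1']*(u**2).sum(1,keepdims=True))
    R,o=ext(c)
    return o,np.c_[u,np.ones(len(u))]@R.T
def onplane(c,uv,z):
    o,d=rays(c,uv); return o+d*((z-o[2])/d[:,2:])
def proj(c,P):
    R,o=ext(c); q=(np.atleast_2d(P)-o)@R; u=q[:,:2]/q[:,2:]
    u=u*(1+c['k1']*(u**2).sum(1,keepdims=True)); K=np.array(c['mtx'])
    return np.c_[u[:,0]*K[0,0]+K[0,2],u[:,1]*K[1,1]+K[1,2]]
E
python3 - <<'E'
from h import *
for n in('scene','side','wrist'):
    c=snap(n,n+'0.png'); R,o=ext(c); print(n,o.round(3),R[:,2].round(3),R[:,0].round(3),c['mtx'][0][0],c['k1'])
s=ctrl.observe(); print(s); print(pose(s)[0].round(3))
E
```

```text
pics
scene [ 1.266 -0.125  0.919] [-0.641  0.131 -0.756] [ 0.215  0.977 -0.012] 422.6728972672385 -0.012522952718429957
side [ 0.444 -1.179  0.912] [ 0.075  0.829 -0.555] [ 0.996 -0.091 -0.001] 502.9579249376299 0.04549611361530681
wrist [0.092 0.648 0.383] [ 0.272 -0.074 -0.959] [ 0.257  0.967 -0.002] 348.7953796806163 -0.0784796500980081
{'time': 0.15, 'joint_pos': array([-1.29691914,  0.32166834, -0.07011116,  1.45137725,  0.02262019,
        1.37080277, -0.0568998 ]), 'dq': array([ 5.18110023e-04, -8.26448566e-04, -1.84949256e-06, -4.49507319e-03,
       -3.53083336e-05, -2.94408756e-03, -1.15186983e-03]), 'joint_efforts': array([-1.67358830e-04, -4.91799688e+01, -4.04710108e-01, -3.12876177e+01,
       -6.39644754e-02,  4.05968260e-02,  1.06867806e-04]), 'ee_pos': array([0.16689229, 0.62778271, 0.22171163]), 'tool_rot': array([-4.68754675e-05,  1.29497227e-01,  9.91579512e-01, -7.32807080e-04]), 'ft_force': array([-0.29532486,  0.44881223,  0.50641032]), 'moment': array([-0.03564194, -0.0029171 ,  0.03720021]), 'finger_gap': 0.08674548239442068}
[[-0.966  0.257 -0.   ]
 [ 0.257  0.966 -0.001]
 [-0.    -0.001 -1.   ]]
```

View pics/scene0.png

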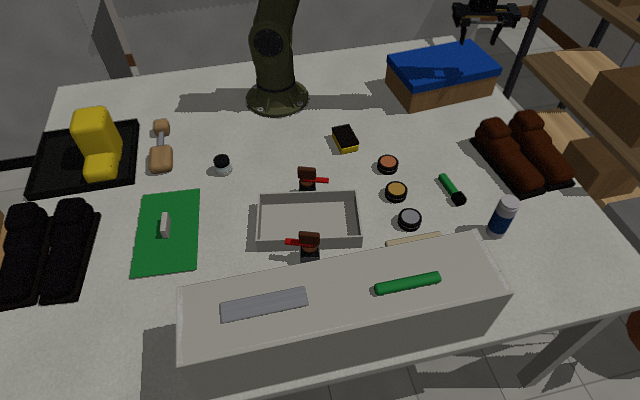

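View pics/side0.png

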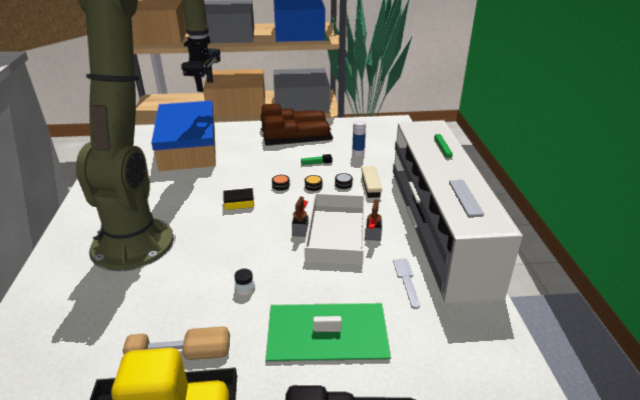

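The scene view shows three tins at about (388,163), (396,190) and (409,218). The dauber is at (452,189), the caddy at (308,219) with its pegs at (307,178) and (310,242), and the cover at (165,232). The brush lies beside the rack, and the shoehorn and jar are clear of the work.

Run:
```python
from h import *
im=cv2.imread('pics/scene0.png'); cv2.imwrite('pics/sc.png',cv2.resize(im[130:280,235:475],None,fx=3.3,fy=3.3,interpolation=cv2.INTER_CUBIC))
im2=cv2.imread('pics/side0.png'); cv2.imwrite('pics/si.png',cv2.resize(im2[145:305,220:430],None,fx=3.7,fy=3.7,interpolation=cv2.INTER_CUBIC))
for n in('scene','side'):
    c=snap(n); hsv=cv2.cvtColor(c['frame'],cv2.COLOR_RGB2HSV)
    def blobs(m,name,z,mn=8):
        k,l,st,ce=cv2.connectedComponentsWithStats(m.astype(np.uint8))
        for i in range(1,k):
            if st[i,4]<mn: continue
            ys,xs=np.where(l==i); P=onplane(c,np.c_[xs,ys],z)[:,:2]
            r=cv2.minAreaRect(P.astype(np.float32)*1000)
            ctr=np.array(r[0])/1000
            if 0.3<ctr[0]<1.0 and -.6<ctr[1]<.6: print(n,name,st[i,4],ce[i].round(0),'rect',ctr.round(3),np.round(r[1]),round(r[2],1),'mean',P.mean(0).round(3), hsv[ys,xs].mean(0).round())
    H,S,V=[hsv[...,i].astype(int) for i in range(3)]
    blobs((H>45)&(H<85)&(S>120)&(V>50),'green',.012,20)
    blobs((H>5)&(H<28)&(S>110)&(V>90),'disc',.028,30)
    blobs(((H<5)|(H>174))&(S>170)&(V>90),'red',.071,10)
    blobs((V<60),'dark',.013,20)
```

```text
scene green 130 [448. 183.] rect [0.535 0.418] [77. 19.] 6.4 mean [0.535 0.418] [ 68. 182.  91.]
scene green 4792 [167. 234.] rect [ 0.524 -0.379] [163. 274.] 86.0 mean [ 0.536 -0.38 ] [ 68. 182.  98.]
scene green 758 [407. 283.] rect [0.817 0.19 ] [163.  31.] 90.0 mean [0.817 0.189] [ 68. 182.  92.]
scene disc 75 [350. 149.] rect [0.349 0.177] [22. 55.] 4.3 mean [0.348 0.176] [ 25. 213. 112.]
scene disc 139 [388. 161.] rect [0.425 0.27 ] [45. 43.] 76.9 mean [0.425 0.27 ] [ 11. 156. 136.]
scene disc 164 [396. 188.] rect [0.536 0.258] [46. 42.] 76.9 mean [0.536 0.258] [ 20. 159. 136.]
scene red 55 [321. 179.] rect [0.492 0.049] [41. 14.] 69.1 mean [0.493 0.051] [  4. 224. 131.]
scene red 27 [288. 241.] rect [ 0.673 -0.075] [13. 14.] 57.4 mean [ 0.673 -0.075] [  8. 226. 130.]
scene dark 200 [387. 167.] rect [0.425 0.272] [63. 83.] 72.1 mean [0.435 0.265] [ 56. 100.  16.]
scene dark 321 [306. 179.] rect [0.426 0.021] [51. 93.] 77.6 mean [0.427 0.021] [ 31. 167.  27.]
scene dark 251 [454. 194.] rect [0.561 0.419] [121.  42.] 2.9 mean [0.581 0.415] [ 64. 141.  20.]
scene dark 223 [395. 19
[... 2164 characters left out ...]
9   0.001] [72. 41. 26.]
side dark 47 [299. 209.] rect [0.484 0.111] [83. 13.] 76.1 mean [0.484 0.107] [  9. 160.  52.]
side dark 20 [374. 214.] rect [0.713 0.064] [45. 11.] 64.1 mean [0.71  0.058] [ 10. 163.  57.]
side dark 82 [300. 221.] rect [0.481 0.049] [41. 39.] 86.5 mean [0.482 0.045] [81. 59. 35.]
side dark 32 [378. 225.] rect [0.712 0.008] [31. 15.] 79.5 mean [0.713 0.005] [87. 60. 34.]
side dark 289 [429. 257.] rect [ 0.825 -0.145] [273.  13.] 89.8 mean [ 0.825 -0.152] [115.  14.  50.]
side dark 203 [243. 277.] rect [ 0.323 -0.186] [41. 55.] 10.7 mean [ 0.322 -0.186] [114.  23.  41.]
side dark 826 [324. 394.] rect [ 0.55  -0.551] [ 30. 253.] 84.7 mean [ 0.5  -0.55] [138.  22.  42.]
```

View pics/sc.png

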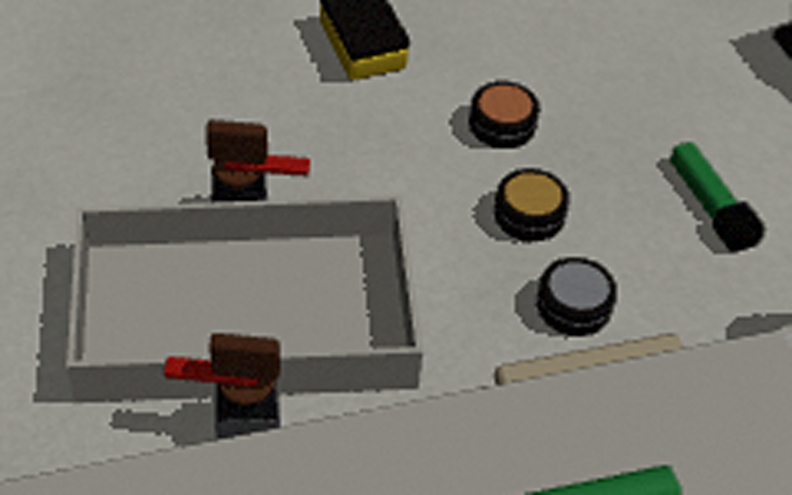

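View pics/si.png

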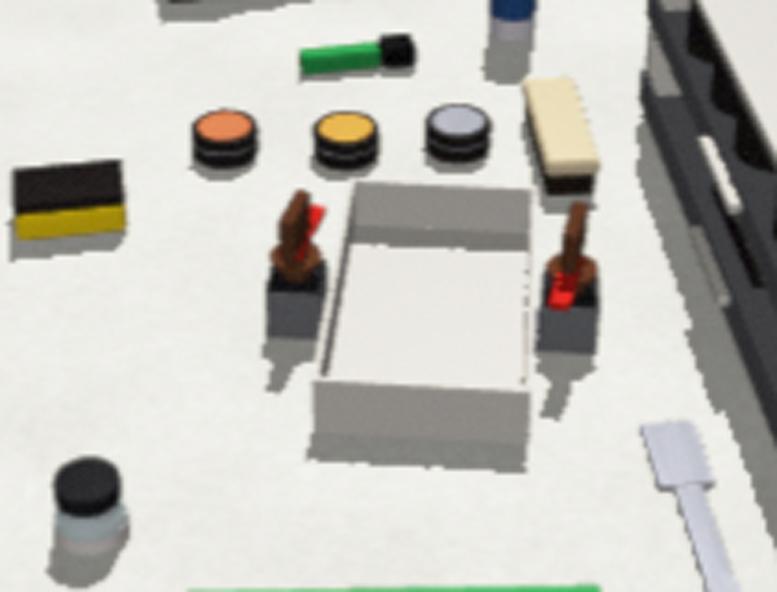

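The crops show the rim corners clearly. Next I cast those corners, the pegs and the rack edges onto their planes.

Run:
```python
from h import *
a=np.array([[82,210],[397,199],[421,350],[68,364]])/3.3+[235,130]
b=np.array([[315,381],[357,184],[531,192],[529,391]])/3.7+[220,145]
cs=snap('scene'); cd=snap('side')
for c,q in((cs,a),(cd,b)):
    P=onplane(c,q,.05)[:,:2]; print(P.round(3).tolist(), P.mean(0).round(4))
    r=cv2.minAreaRect((P*1000).astype(np.float32)); print(r)
# peg grip tops (z .113) centre
print('front', onplane(cs,np.array([238,133])/3.3+[235,130],.108), onplane(cd,np.array([300,197])/3.7+[220,145],.111))
print('rear', onplane(cs,np.array([246,347])/3.3+[235,130],.108), onplane(cd,np.array([577,210])/3.7+[220,145],.111))
print('steel', onplane(cs,np.array([580,284])/3.3+[235,130],.028), onplane(cd,np.array([458,119])/3.7+[220,145],.028))
# rack: near bottom corner and top edge triangulate
print('rack bottom near', onplane(cd,[[437,296],[396,160]],0)); 
def tri(p,q):
    o1,d1=rays(cs,p);o2,d2=rays(cd,q);d1=d1[0];d2=d2[0]
    A=np.c_[d1,-d2];t=np.linalg.lstsq(A,o2-o1,rcond=None)[0]
    return ((o1+d1*t[0]+o2+d2*t[1])/2).round(3), np.linalg.norm(o1+d1*t[0]-o2-d2*t[1]).round(3)
print('rack top near front',tri([179,288],[457,227]),'far front',tri([476,235],[397,124]))
print('handle',tri([165,215],[327,319]))
```

```text
[[0.488, -0.121], [0.535, 0.137], [0.687, 0.112], [0.64, -0.151]] [ 0.5873 -0.0056]
((587.052490234375, -5.71527099609375), (267.8636169433594, 154.70343017578125), 79.85322570800781)
[[0.488, -0.13], [0.539, 0.127], [0.683, 0.101], [0.641, -0.155]] [ 0.5876 -0.0143]
((585.8820190429688, -13.62908935546875), (261.2177734375, 154.94580078125), 80.56959533691406)
front [[0.48582739 0.01360698 0.108     ]] [[0.4866746  0.01998904 0.111     ]]
rear [[ 0.69508226 -0.02379216  0.108     ]] [[ 0.69703058 -0.01746444  0.111     ]]
steel [[0.63833326 0.26225383 0.028     ]] [[0.64132018 0.25888178 0.028     ]]
rack bottom near [[ 0.81022956 -0.28809512  0.        ]
 [ 0.85352184  0.40684392  0.        ]]
rack top near front (array([ 0.831, -0.296,  0.218]), np.float64(0.01)) far front (array([0.825, 0.313, 0.187]), np.float64(0.009))
handle (array([ 0.516, -0.378,  0.051]), np.float64(0.018))
```

Estimates so far:
- **Caddy:** centre about (0.588, -0.006), yaw about -10°.
- **Pegs:** 213 mm apart, where 216 is expected.
- **Rack:** face at x ≈ 0.82, height about 0.2.

Next I go above the tins.

```bash
cat >> h.py <<'E'
def yaw(s):
    R,_=pose(s); return np.degrees(np.arctan2(R[1,1],R[0,1]))
def to(x,y,z,yw=None,s=None):
    "units of a move to (x,y,z), turn first"
    s=s or ctrl.observe(); R,p=pose(s); y0=yaw(s); yw=y0 if yw is None else yw
    d=(y0-yw+90)%180-90; a=np.radians(y0-d)
    ty=np.array([np.cos(a),np.sin(a),0]); tz=np.array([0,0,-1.]); tx=np.cross(ty,tz)
    D=np.array([x,y,z])-p; u=np.array([D@tx,D@ty,D@tz])/.05
    print('from',p.round(4),'yaw',round(y0,1),'gap',round(s['finger_gap'],4),'| units x %.2f y %.2f z %.2f turn %.3f'%(*u,d/90))
E
python3 - <<'E'
from h import *
to(.40,.60,.22,80); to(.5,.257,.22,80)
E
```

```text
from [0.167  0.6281 0.2223] yaw 75.1 gap 0.0872 | units x -4.69 y 0.26 z 0.05 turn -0.054
from [0.167  0.6281 0.2223] yaw 75.1 gap 0.0872 | units x -7.85 y -6.15 z 0.05 turn -0.054
```

send_rows:
  plan:
    - [[1, 0, 0, 0, -0.054], [1, -0.6, 0, 0, 0], [1, -0.8, 0, 0, 0], [1, -0.8, 0, 0, 0], [1, -0.8, 0, 0, 0], [1, -0.8, -0.2, 0, 0], [1, -0.8, -0.6, 0, 0], [1, -0.8, -0.8, 0, 0], [1, -0.8, -0.8, 0, 0], [1, -0.8, -0.8, 0, 0], [1, -0.65, -0.8, 0, 0], [1, 0, -0.8, 0, 0], [1, 0, -0.8, 0, 0], [1, 0, -0.55, 0, 0], [1, 0, 0, 0, 0], [1, 0, 0, 0, 0]]
  newtons: 25

```text
time: 2.35
ee_pos: [0.49, 0.2599, 0.2228]
tool_rot: [0.0, 0.087, 0.996, 0.001]
ft_force: [-0.5, 1.0, 1.5]
finger_gap: 0.0872
```

```bash
cat >> h.py <<'E'
def discs(c):
    "tins: bright discs ringed by dark; cast to lid height"
    hsv=cv2.cvtColor(c['frame'],cv2.COLOR_RGB2HSV); H,S,V=[hsv[...,i].astype(int) for i in range(3)]
    dark=cv2.morphologyEx((V<70).astype(np.uint8),cv2.MORPH_CLOSE,np.ones((3,3)))
    cn,hi=cv2.findContours(dark,cv2.RETR_CCOMP,cv2.CHAIN_APPROX_NONE)
    for k,h in zip(cn,hi[0]):
        if h[3]<0 or cv2.contourArea(k)<200: continue
        P=onplane(c,k[:,0,:],.028)[:,:2]; ct,r=cv2.minEnclosingCircle((P*1000).astype(np.float32))
        if r>40: continue
        print('disc',k[:,0,:].mean(0).round(),'xy',(np.array(ct)/1000).round(4),'rmm',round(r,1))
def dauber(c):
    hsv=cv2.cvtColor(c['frame'],cv2.COLOR_RGB2HSV); H,S,V=[hsv[...,i].astype(int) for i in range(3)]
    k,l,st,ce=cv2.connectedComponentsWithStats(((H>45)&(H<85)&(S>120)&(V>40)).astype(np.uint8))
    for i in range(1,k):
        if st[i,4]<100: continue
        ys,xs=np.where(l==i); P=onplane(c,np.c_[xs,ys],.020)[:,:2]; r=cv2.minAreaRect((P*1000).astype(np.float32))
        print('green',st[i,4],ce[i].round(),r)
E
python3 - <<'E'
from h import *
c=snap('wrist','w1.png'); discs(c); dauber(c); to(.537,.256,.1)
E
```

```text
disc [515. 295.] xy [0.6783 0.4649] rmm 30.0
disc [324. 213.] xy [0.5358 0.258 ] rmm 26.2
disc [318. 109.] xy [0.426  0.2706] rmm 26.0
green 1315 [463. 190.] ((539.4562377929688, 412.236083984375), (82.25322723388672, 22.4654483795166), 6.6614484786987305)
from [0.4899 0.2603 0.2226] yaw 80.1 gap 0.087 | units x -0.94 y 0.08 z 2.45 turn 0.000
```

View pics/w1.png

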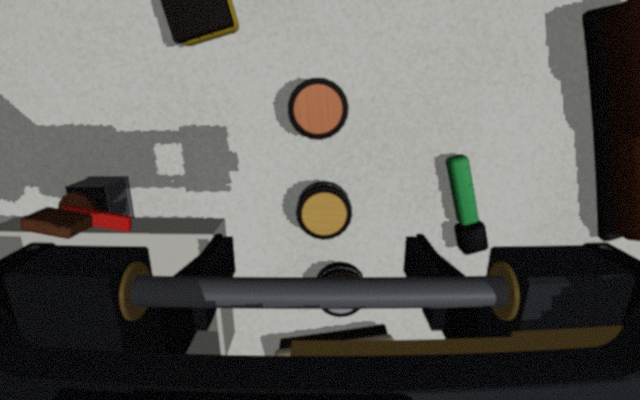

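The wrist view shows copper at (318,109), brass at (324,213), steel half hidden at (340,290) and the dauber at (463,190). All agree with the fixed cameras. I grasp brass first.

send_rows:
  plan:
    - [[1, -0.47, 0.03, 0.5, 0], [1, -0.47, 0.03, 0.8, 0], [1, 0, 0, 0.8, 0], [1, 0, 0, 0.8, 0], [1, 0, 0, 0.7, 0], [1, 0, 0, 0.5, 0], [1, 0, 0, 0.22, 0], [1, 0, 0, 0, 0], [0, 0, 0, 0, 0], [0, 0, 0, 0, 0], [0, 0, 0, 0, 0], [0, 0, 0, 0, 0], [0, 0, 0, 0, 0], [0, 0, 0, 0, 0]]
  newtons: 30

```text
time: 4.15
ee_pos: [0.5376, 0.2543, 0.0075]
tool_rot: [0.001, 0.087, 0.996, 0.001]
ft_force: [0.0, -0.2, 6.0]
finger_gap: 0.0615
```

```bash
cat >> h.py <<'E'
CX,CY,CYAW=.588,-.006,-10.
def cad(u,v):
    a=np.radians(CYAW); return CX+u*np.cos(a)-v*np.sin(a), CY+u*np.sin(a)+v*np.cos(a)
E
python3 - <<'E'
from h import *
x,y=cad(-.037,.072); print(x,y); to(x,y,.11,80); to(x,y,.012,80)
E
```

```text
0.5640647819305673 0.07133114079055539
from [0.5376 0.2543 0.0075] yaw 80.0 gap 0.0615 | units x -1.16 y -3.51 z -2.05 turn -0.000
from [0.5376 0.2543 0.0075] yaw 80.0 gap 0.0615 | units x -1.16 y -3.51 z -0.09 turn -0.000
```

send_rows:
  plan:
    - [[0, 0, 0, -0.6, 0], [0, 0, 0, -0.8, 0], [0, 0, -0.2, -0.6, 0], [0, -0.3, -0.7, 0, 0], [0, -0.4, -0.8, 0, 0], [0, -0.4, -0.8, 0, 0], [0, -0.06, -0.8, 0, 0], [0, 0, -0.21, 0, 0], [0, 0, 0, 0, 0], [0, 0, 0, 0, 0]]

```text
time: 5.4
ee_pos: [0.5633, 0.0727, 0.1063]
tool_rot: [-0.0, 0.086, 0.996, 0.0]
ft_force: [-0.7, -0.8, -1.1]
finger_gap: 0.0615
```

Run:
```python
from h import *
c=snap('wrist','w2.png')
x,y=cad(-.037,.072); to(x,y,.012,80)
```

```text
from [0.5633 0.0728 0.1064] yaw 80.1 gap 0.0616 | units x -0.02 y -0.03 z 1.89 turn 0.002
```

View pics/w2.png

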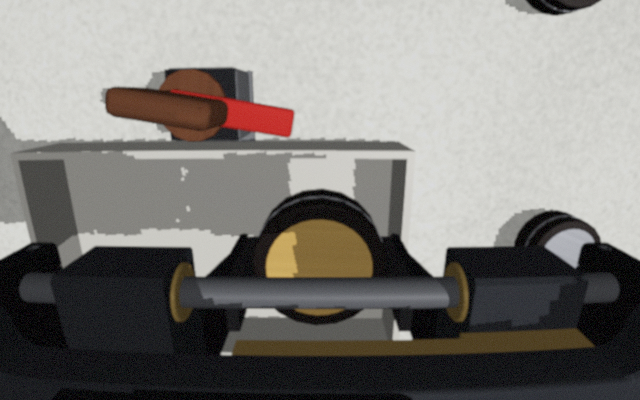

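Wrist view: the tin is held, the front rim's outer corners are at (15,153) and (414,150), and the front peg is at (165,107). I check the caddy pose with these.

Run:
```python
from h import *
s=ctrl.observe(); c=snap('wrist')
P=onplane(c,[[15,153],[414,150]],.05)[:,:2]; d=P[1]-P[0]; L=np.hypot(*d); print(P.round(4),L,np.degrees(np.arctan2(d[1],d[0]))-90)
m=P.mean(0); n=np.array([d[1],-d[0]])/L; print('centre',(m+.08*n).round(4),'front axis',(m-.028*n).round(4))
# grip top
print(onplane(c,[[165,107]],.105), 'axis disc',onplane(c,[[192,103]],.07))
```

```text
[[ 0.4842 -0.1206]
 [ 0.5295  0.1402]] 0.26468394377319554 -9.857896372261763
centre [ 0.5856 -0.0039] front axis [0.4792 0.0146]
[[0.4790574  0.01587301 0.105     ]] axis disc [[0.47812162 0.01648185 0.07      ]]
```

send_rows:
  plan:
    - [[0, 0, 0, 0.7, 0], [0, 0, 0, 0.6, 0], [0, 0, 0, 0.3, 0], [0, 0, 0, 0.27, 0], [0, 0, 0, 0, 0], [0.8, 0, 0, 0, 0], [0.8, 0, 0, 0, 0], [0.8, 0, 0, 0, 0], [0.82, 0, 0, -0.6, 0], [0.85, 0, 0, -0.8, 0], [1, 0, 0, -0.6, 0]]

```text
time: 6.88
ee_pos: [0.564, 0.0707, 0.115]
tool_rot: [0.001, 0.087, 0.996, 0.0]
ft_force: [0.3, 0.6, -0.8]
finger_gap: 0.0781
```

Run:
```python
from h import *
c=snap('wrist','w3.png'); discs(c); to(.64,.257,.16); to(.426,.270,.16)
```

```text
disc [461. 345.] xy [0.7154 0.1711] rmm 12.7
disc [494. 343.] xy [0.7191 0.2004] rmm 18.4
disc [534. 340.] xy [0.721  0.2394] rmm 24.9
disc [496. 293.] xy [0.6673 0.1997] rmm 26.7
disc [142. 292.] xy [ 0.6167 -0.0839] rmm 27.2
disc [565. 237.] xy [0.631  0.2617] rmm 24.5
disc [320. 201.] xy [0.5633 0.0717] rmm 26.2
from [0.5665 0.071  0.1191] yaw 80.0 gap 0.0811 | units x -0.80 y 3.92 z -0.82 turn 0.000
from [0.5665 0.071  0.1191] yaw 80.0 gap 0.0811 | units x 3.46 y 3.43 z -0.82 turn 0.000
```

Brass is placed at (0.563, 0.072), as intended. Next the steel tin.

send_rows:
  plan:
    - [[1, 0, 0.5, -0.5, 0], [1, -0.1, 0.8, -0.3, 0], [1, -0.1, 0.8, 0, 0], [1, -0.1, 0.8, 0, 0], [1, -0.1, 0.7, 0, 0], [1, 0, 0.32, 0, 0], [1, 0, 0, 0, 0], [1, 0, 0, 0, 0]]

```text
time: 7.92
ee_pos: [0.6174, 0.2579, 0.1531]
tool_rot: [0.0, 0.088, 0.996, -0.001]
ft_force: [-0.4, -0.6, -0.3]
finger_gap: 0.0871
```

Run:
```python
from h import *
c=snap('wrist','w4.png'); discs(c); dauber(c); to(.639,.258,.005)
```

```text
disc [515. 294.] xy [0.7535 0.4237] rmm 25.8
disc [123. 295.] xy [0.6887 0.0556] rmm 26.4
disc [325. 212.] xy [0.6385 0.2604] rmm 25.6
disc [ 92. 166.] xy [0.5619 0.0681] rmm 25.5
green 2590 [488.  65.] ((541.6910400390625, 411.4433288574219), (78.51769256591797, 24.561161041259766), 6.399962425231934)
from [0.6176 0.2579 0.1533] yaw 79.8 gap 0.087 | units x -0.42 y 0.08 z 2.97 turn 0.000
```

send_rows:
  plan:
    - [[1, -0.42, 0.1, 0.4, 0], [1, 0, 0, 0.8, 0], [1, 0, 0, 0.8, 0], [1, 0, 0, 0.6, 0], [1, 0, 0, 0.34, 0], [1, 0, 0, 0, 0], [0, 0, 0, 0, 0], [0, 0, 0, 0, 0], [0, 0, 0, 0, 0], [0, 0, 0, 0, 0], [0, 0, 0, 0, 0]]

```text
time: 9.35
ee_pos: [0.6394, 0.2615, 0.007]
tool_rot: [0.001, 0.087, 0.996, 0.0]
ft_force: [-1.1, -1.0, 5.4]
finger_gap: 0.0615
```

```bash
sed -i 's/^CX,CY.*/CX,CY,CYAW=.587,-.005,-10./' h.py
python3 - <<'E'
from h import *
x,y=cad(.037,.072); to(x,y,.11,80); to(x,y,.012,80)
E
```

```text
from [0.6394 0.2615 0.007 ] yaw 80.0 gap 0.0615 | units x -0.63 y -3.99 z -2.06 turn -0.000
from [0.6394 0.2615 0.007 ] yaw 80.0 gap 0.0615 | units x -0.63 y -3.99 z -0.10 turn -0.000
```

send_rows:
  plan:
    - [[0, 0, 0, -0.6, 0], [0, 0, 0, -0.8, 0], [0, 0, -0.2, -0.6, 0], [0, -0.2, -0.7, 0, 0], [0, -0.2, -0.8, 0, 0], [0, -0.2, -0.8, 0, 0], [0, -0.03, -0.8, 0, 0], [0, 0, -0.6, 0, 0], [0, 0, -0.1, 0, 0], [0, 0, 0, 0, 0], [0, 0, 0, 0, 0]]

```text
time: 10.72
ee_pos: [0.6351, 0.0616, 0.1059]
tool_rot: [-0.0, 0.086, 0.996, 0.001]
ft_force: [-0.2, -0.3, -0.9]
finger_gap: 0.0614
```

Run:
```python
from h import *
x,y=cad(.037,.072); to(x,y,.012,80)
```

```text
from [0.6351 0.0616 0.1059] yaw 80.1 gap 0.0614 | units x -0.02 y -0.04 z 1.88 turn 0.002
```

send_rows:
  plan:
    - [[0, -0.02, -0.04, 0.7, 0], [0, 0, 0, 0.6, 0], [0, 0, 0, 0.3, 0], [0, 0, 0, 0.27, 0], [0, 0, 0, 0, 0], [0.8, 0, 0, 0, 0], [0.8, 0, 0, 0, 0], [0.8, 0, 0, 0, 0], [0.82, 0, 0, -0.6, 0], [0.85, 0, 0, -0.8, 0], [1, 0, 0, -0.8, 0], [1, 0, 0, -0.6, 0], [1, 0, 0, 0, 0]]

```text
time: 12.35
ee_pos: [0.6378, 0.0569, 0.156]
tool_rot: [0.003, 0.087, 0.996, 0.001]
ft_force: [0.1, 0.6, 1.1]
finger_gap: 0.0861
```

Run:
```python
from h import *
c=snap('wrist','w5.png'); discs(c); to(.41,.268,.15)
```

```text
disc [512. 294.] xy [0.7757 0.222 ] rmm 29.8
disc [126. 293.] xy [ 0.7098 -0.1422] rmm 30.9
disc [244. 269.] xy [ 0.7009 -0.0224] rmm 12.8
disc [319. 187.] xy [0.637  0.0577] rmm 26.1
disc [320.  94.] xy [0.5618 0.0717] rmm 26.3
from [0.6364 0.0569 0.1538] yaw 80.0 gap 0.0862 | units x 5.19 y 3.37 z 0.08 turn 0.000
```

Both tins are where intended: steel at (0.637, 0.058) and brass at (0.562, 0.072). Next copper.

send_rows:
  plan:
    - [[1, 0.3, 0.4, 0, 0], [1, 0.7, 0.5, 0, 0], [1, 0.8, 0.5, 0, 0], [1, 0.8, 0.5, 0, 0], [1, 0.8, 0.5, 0, 0], [1, 0.8, 0.5, 0, 0], [1, 0.69, 0.47, 0, 0], [1, 0, 0, 0, 0], [1, 0, 0, 0, 0]]

```text
time: 13.52
ee_pos: [0.4242, 0.2645, 0.1516]
tool_rot: [-0.0, 0.087, 0.996, -0.001]
ft_force: [0.8, 0.1, 0.7]
finger_gap: 0.0869
```

Run:
```python
from h import *
c=snap('wrist','w6.png'); discs(c); dauber(c); to(.426,.270,.006,80)
```

```text
disc [326. 191.] xy [0.426  0.2707] rmm 25.7
green 551 [484. 252.] ((515.0630493164062, 409.06524658203125), (42.11503601074219, 22.160064697265625), 5.238427639007568)
from [0.4247 0.2641 0.1518] yaw 79.9 gap 0.0868 | units x -0.00 y 0.12 z 2.92 turn -0.001
```

send_rows:
  plan:
    - [[1, 0, 0.12, 0.4, 0], [1, 0, 0, 0.8, 0], [1, 0, 0, 0.8, 0], [1, 0, 0, 0.6, 0], [1, 0, 0, 0.3, 0], [1, 0, 0, 0, 0], [0, 0, 0, 0, 0], [0, 0, 0, 0, 0], [0, 0, 0, 0, 0], [0, 0, 0, 0, 0], [0, 0, 0, 0, 0]]

```text
time: 14.95
ee_pos: [0.4257, 0.2716, 0.0083]
tool_rot: [0.0, 0.087, 0.996, 0.0]
ft_force: [-1.4, -0.2, 5.6]
finger_gap: 0.0615
```

Run:
```python
from h import *
x,y=cad(0,.0); to(x,y,.11,80); to(x,y,.012,80)
```

```text
from [0.4257 0.2716 0.0083] yaw 80.0 gap 0.0615 | units x -4.14 y -4.89 z -2.03 turn -0.000
from [0.4257 0.2716 0.0083] yaw 80.0 gap 0.0615 | units x -4.14 y -4.89 z -0.07 turn -0.000
```

send_rows:
  plan:
    - [[0, 0, 0, -0.6, 0], [0, 0, 0, -0.8, 0], [0, -0.2, -0.2, -0.8, 0], [0, -0.6, -0.6, -0.2, 0], [0, -0.7, -0.8, 0, 0], [0, -0.8, -0.8, 0, 0], [0, -0.8, -0.8, 0, 0], [0, -0.7, -0.8, 0, 0], [0, -0.34, -0.6, 0, 0], [0, 0, -0.29, 0, 0], [0, 0, 0, 0, 0], [0, 0, 0, 0, 0]]

```text
time: 16.45
ee_pos: [0.5861, -0.0031, 0.1274]
tool_rot: [-0.0, 0.086, 0.996, 0.001]
ft_force: [0.2, 1.0, 0.1]
finger_gap: 0.0613
```

Run:
```python
from h import *
x,y=cad(0,.0); to(x,y,.012,80)
```

```text
from [ 0.5861 -0.0031  0.1274] yaw 80.1 gap 0.0613 | units x -0.02 y -0.03 z 2.31 turn 0.001
```

send_rows:
  plan:
    - [[0, -0.02, -0.04, 0.7, 0], [0, 0, 0, 0.8, 0], [0, 0, 0, 0.5, 0], [0, 0, 0, 0.28, 0], [0, 0, 0, 0, 0], [0.8, 0, 0, 0, 0], [0.8, 0, 0, 0, 0], [0.8, 0, 0, 0, 0], [0.82, 0, 0, -0.6, 0], [0.85, 0, 0, -0.8, 0], [1, 0, 0, -0.8, 0], [1, 0, 0, -0.6, 0], [1, 0, 0, 0, 0]]

```text
time: 18.08
ee_pos: [0.5892, -0.0077, 0.1567]
tool_rot: [0.003, 0.087, 0.996, 0.001]
ft_force: [0.2, 0.4, -0.9]
finger_gap: 0.0861
```

Run:
```python
from h import *
c=snap('wrist','w7.png'); discs(c); to(.535,.41,.17,96)
```

```text
disc [329. 348.] xy [ 0.7556 -0.0261] rmm 15.7
disc [512. 294.] xy [0.728 0.157] rmm 30.3
disc [126. 293.] xy [ 0.6611 -0.2073] rmm 31.8
disc [401. 226.] xy [0.6378 0.0588] rmm 26.3
disc [320. 187.] xy [ 0.5891 -0.0062] rmm 26.4
disc [408. 141.] xy [0.5626 0.0731] rmm 26.5
from [ 0.5879 -0.0077  0.1546] yaw 80.0 gap 0.0863 | units x 0.18 y 8.42 z -0.31 turn -0.178
```

send_rows:
  plan:
    - [[1, 0, 0, -0.3, -0.089], [1, 0, 0, 0, -0.089], [1, 0.02, 0.4, 0, 0], [1, 0.02, 0.8, 0, 0], [1, 0.02, 0.9, 0, 0], [1, 0.02, 0.9, 0, 0], [1, 0.02, 0.9, 0, 0], [1, 0.02, 0.9, 0, 0], [1, 0.02, 0.9, 0, 0], [1, 0.02, 0.9, 0, 0], [1, 0.02, 0.9, 0, 0], [1, 0, 0.72, 0, 0], [1, 0, 0.2, 0, 0], [1, 0, 0, 0, 0], [1, 0, 0, 0, 0]]

```text
time: 20.0
ee_pos: [0.5354, 0.4075, 0.1683]
tool_rot: [0.0, -0.051, 0.999, -0.001]
ft_force: [0.5, -0.7, -0.0]
finger_gap: 0.0873
```

Run:
```python
from h import *
c=snap('wrist','w8.png'); dauber(c); to(.557,.414,.006,96)
```

```text
green 1732 [326. 188.] ((540.2860717773438, 415.4829406738281), (79.95986938476562, 19.966371536254883), 5.879603385925293)
from [0.5354 0.4076 0.1686] yaw 95.8 gap 0.087 | units x -0.44 y 0.08 z 3.25 turn -0.002
```

View pics/w8.png

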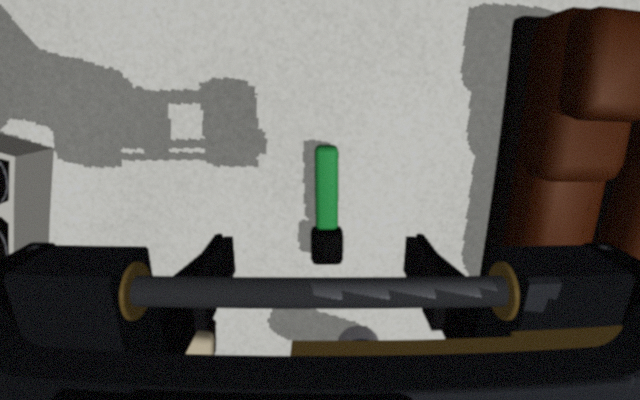

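The dauber's handle is at (326,188) and its head at (327,245). It is aligned with the jaws, and the shoes are clear of the gripper.

send_rows:
  plan:
    - [[1, -0.41, 0.13, 0.4, 0], [1, 0, 0, 0.8, 0], [1, 0, 0, 0.8, 0], [1, 0, 0, 0.7, 0], [1, 0, 0, 0.4, 0], [1, 0, 0, 0.14, 0], [1, 0, 0, 0, 0], [0.1, 0, 0, 0, 0], [0, 0, 0, 0, 0], [0, 0, 0, 0, 0], [0, 0, 0, 0, 0], [0, 0, 0, 0, 0], [0, 0, 0, 0, 0], [0, 0, 0, 0, 0]]

```text
time: 21.8
ee_pos: [0.554, 0.4186, 0.0065]
tool_rot: [-0.0, -0.052, 0.999, -0.0]
ft_force: [-0.1, -1.1, 0.5]
finger_gap: 0.0253
```

Run:
```python
from h import *
x,y=cad(0,-.088); to(x,y,.13,80); to(x,y,.012,80)
```

```text
from [0.554  0.4186 0.0065] yaw 96.0 gap 0.0253 | units x -2.12 y -9.99 z -2.47 turn 0.178
from [0.554  0.4186 0.0065] yaw 96.0 gap 0.0253 | units x -2.12 y -9.99 z -0.11 turn 0.178
```

send_rows:
  plan:
    - [[0, 0, 0, 0, 0], [0, 0, 0, 0, 0], [0, 0, 0, -0.4, 0], [0, 0, 0, -0.6, 0], [0, 0, 0, -0.6, 0], [0, 0, 0, -0.6, 0], [0, 0, 0, -0.27, 0.059], [0, 0, 0, 0, 0.059], [0, 0, 0, 0, 0.06], [0, 0, -0.4, 0, 0], [0, -0.2, -0.8, 0, 0], [0, -0.2, -0.9, 0, 0]]

```text
time: 23.3
ee_pos: [0.5556, 0.3117, 0.1317]
tool_rot: [0.001, 0.087, 0.996, 0.001]
ft_force: [-0.1, 0.4, 0.2]
finger_gap: 0.0217
```

Run:
```python
from h import *
x,y=cad(0,-.088); to(x,y,.13,80)
```

```text
from [0.5556 0.3117 0.1317] yaw 80.1 gap 0.0217 | units x -1.72 y -7.89 z 0.03 turn 0.001
```

send_rows:
  plan:
    - [[0, -0.2, -0.9, 0, 0], [0, -0.2, -0.9, 0, 0], [0, -0.2, -0.9, 0, 0], [0, -0.2, -0.9, 0, 0], [0, -0.2, -0.9, 0, 0], [0, -0.2, -0.9, 0, 0], [0, -0.2, -0.9, 0, 0], [0, -0.2, -0.8, 0, 0], [0, -0.05, -0.3, 0, 0], [0, 0, 0, 0, 0], [0, 0, 0, 0, 0]]

```text
time: 24.68
ee_pos: [0.5725, -0.0643, 0.1303]
tool_rot: [0.0, 0.086, 0.996, 0.001]
ft_force: [-0.5, 0.4, -0.7]
finger_gap: 0.0218
```

Run:
```python
from h import *
c=snap('wrist','w9.png'); x,y=cad(-.002,-.088); to(x,y,.013,80)
```

```text
from [ 0.5725 -0.0642  0.1301] yaw 80.2 gap 0.0216 | units x -0.04 y -0.54 z 2.34 turn 0.002
```

View pics/w9.png

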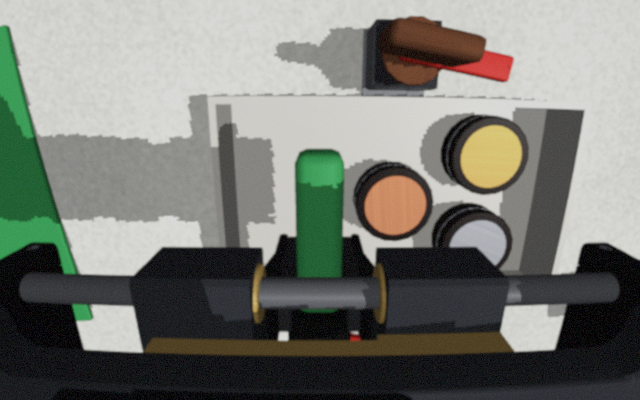

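The dauber is held squarely at (320,230) and the three tins are beside it.

send_rows:
  plan:
    - [[0, -0.04, -0.4, 0, 0], [0, 0, -0.14, 0.3, 0], [0, 0, 0, 0.7, 0], [0, 0, 0, 0.7, 0], [0, 0, 0, 0.4, 0], [0, 0, 0, 0.24, 0], [0, 0, 0, 0, 0], [0.4, 0, 0, 0, 0], [0.4, 0, 0, 0, 0], [0.4, 0, 0, 0, 0], [0.42, 0, 0, -0.5, 0], [0.42, 0, 0, -0.8, 0], [0.6, 0, 0, -0.8, 0], [1, 0, 0, -0.8, 0], [1, 0, 0, -0.5, 0], [1, 0, 0, 0, 0], [1, 0, 0, 0, 0]]

```text
time: 26.85
ee_pos: [0.5689, -0.0937, 0.1821]
tool_rot: [-0.001, 0.087, 0.996, 0.0]
ft_force: [-0.2, 0.2, -0.5]
finger_gap: 0.0781
```

Run:
```python
from h import *
c=snap('wrist','w10.png'); discs(c); dauber(c)
x,y=cad(0,-.088);print(x,y)
for n in('scene','side'):
    c=snap(n); print(n); discs(c)
    hsv=cv2.cvtColor(c['frame'],cv2.COLOR_RGB2HSV); H,S,V=[hsv[...,i].astype(int) for i in range(3)]
    k,l,st,ce=cv2.connectedComponentsWithStats(((H>45)&(H<85)&(S>120)&(V>40)).astype(np.uint8))
    i=1+np.argmax([st[j,4] if .3<onplane(c,ce[j],0)[0,0]<.7 else 0 for j in range(1,k)])
    cn=max(cv2.findContours((l==i).astype(np.uint8),0,1)[0],key=cv2.contourArea)[:,0,:]
    q=cv2.approxPolyDP(cv2.convexHull(cn),8,True)[:,0,:]; P=onplane(c,q,.012)[:,:2]
    print(q.tolist(),P.round(3).tolist(),P.mean(0).round(4), cv2.minAreaRect((onplane(c,cn,.012)[:,:2]*1000).astype(np.float32)))
to(.525,-.382,.2,85)
```

```text
disc [415. 186.] xy [ 0.5892 -0.0045] rmm 26.7
disc [496. 145.] xy [0.5626 0.0745] rmm 27.1
disc [417. 337.] xy [ 0.7568 -0.0165] rmm 19.5
disc [497. 294.] xy [0.7209 0.0683] rmm 33.2
disc [141. 293.] xy [ 0.6561 -0.296 ] rmm 34.0
disc [484. 223.] xy [0.6378 0.0601] rmm 26.6
green 19183 [ 57. 147.] ((494.3587646484375, -368.2590026855469), (158.9455108642578, 210.60899353027344), 85.93592834472656)
green 1728 [319. 167.] ((557.662353515625, -91.05635833740234), (19.501420974731445, 80.78256225585938), 79.9931411743164)
0.5717189603653101 -0.0916630822650743
scene
disc [308. 218.] xy [ 0.583  -0.0051] rmm 27.9
disc [334. 206.] xy [0.5567 0.0729] rmm 28.0
[[199, 189], [196, 268], [130, 277], [143, 195]] [[0.396, -0.29], [0.662, -0.308], [0.652, -0.467], [0.383, -0.448]] [ 0.5236 -0.3784] ((523.6231689453125, -379.2736511230469), (162.63023376464844, 273.7629089355469), 85.95624542236328)
side
[[381, 305], [388, 358], [266, 360], [271, 306]] [[0.661, -0.318], [0.647, -0.474], [0.383, -0.455], [0.394, -0.297]] [ 0.5215 -0.3857] ((522.4652099609375, -383.6874694824219), (162.4987030029297, 269.8639221191406), 86.08043670654297)
from [ 0.5687 -0.0937  0.1816] yaw 80.0 gap 0.085 | units x 0.37 y -5.82 z -0.37 turn -0.056
```

The dauber and tins are all in the caddy. Cover: centre about (0.523, -0.381), long axis at -4°, so tool yaw 86°.

send_rows:
  plan:
    - [[1, 0, 0, -0.37, -0.067], [1, 0.1, -0.5, 0, 0], [1, 0.1, -0.8, 0, 0], [1, 0.1, -0.8, 0, 0], [1, 0.1, -0.8, 0, 0], [1, 0.1, -0.8, 0, 0], [1, 0.1, -0.8, 0, 0], [1, 0.1, -0.8, 0, 0], [1, 0.1, -0.4, 0, 0], [1, 0, 0, 0, 0], [1, 0, 0, 0, 0]]

```text
time: 28.38
ee_pos: [0.5104, -0.3738, 0.2008]
tool_rot: [-0.0, 0.034, 0.999, 0.001]
ft_force: [-0.2, -0.3, -0.3]
finger_gap: 0.0872
```

Run:
```python
from h import *
c=snap('wrist','w11.png'); to(.523,-.381,.018,86)
hsv=cv2.cvtColor(c['frame'],cv2.COLOR_RGB2HSV); H,S,V=[hsv[...,i].astype(int) for i in range(3)]
g=((H>45)&(H<85)&(S>100)).astype(np.uint8)
cn,_=cv2.findContours(g,cv2.RETR_EXTERNAL,1); cn=max(cn,key=cv2.contourArea)
m=np.zeros_like(g); cv2.drawContours(m,[cn],-1,1,-1); w=((m>0)&(S<60)&(V>90)).astype(np.uint8)
k,l,st,ce=cv2.connectedComponentsWithStats(w)
for i in range(1,k):
    if st[i,4]>150:
        ys,xs=np.where(l==i); print(st[i],ce[i].round(), cv2.minAreaRect((onplane(c,np.c_[xs,ys],.048)[:,:2]*1000).astype(np.float32)))
```

```text
from [ 0.5107 -0.3734  0.201 ] yaw 86.1 gap 0.0871 | units x -0.26 y -0.13 z 3.66 turn 0.002
[ 304  156   18   70 1169] [313. 192.] ((518.722412109375, -379.66241455078125), (16.116636276245117, 66.85780334472656), 86.19004821777344)
```

View pics/w11.png

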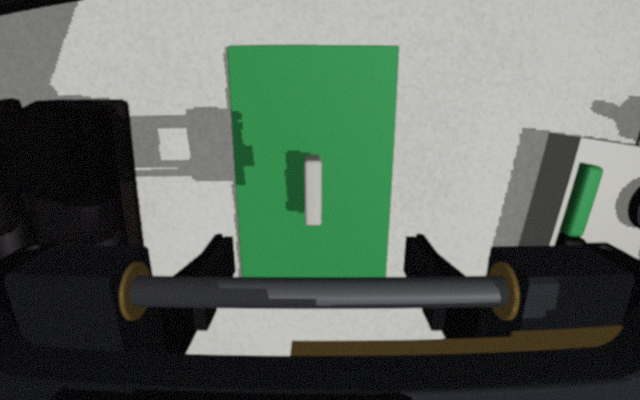

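The handle is at (313,192), i.e. about (0.521, -0.380), square to the jaws. The black shoes on the left are clear.

send_rows:
  plan:
    - [[0.7, -0.22, -0.12, 0.6, 0], [0.6, 0, 0, 0.8, 0], [0.5, 0, 0, 0.8, 0], [0.5, 0, 0, 0.8, 0], [0.5, 0, 0, 0.4, 0], [0.5, 0, 0, 0.22, 0], [0.5, 0, 0, 0, 0], [0, 0, 0, 0, 0], [0, 0, 0, 0, 0], [0, 0, 0, 0, 0], [0, 0, 0, 0, 0], [0, 0, 0, 0, 0], [0, 0, 0, 0, 0], [0, 0, 0, 0, 0]]
  newtons: 55

```text
time: 30.18
ee_pos: [0.5208, -0.3815, 0.0211]
tool_rot: [0.0, 0.035, 0.999, 0.0]
ft_force: [-0.3, 3.6, 6.0]
finger_gap: 0.0156
```

Run:
```python
from h import *
s=ctrl.observe(); print(s['ft_force'].round(1)); x,y=cad(0,0); to(x,y,.16,-10); to(x,y,.16)
```

```text
[-0.3  3.6  6. ]
from [ 0.5208 -0.3815  0.0211] yaw 86.0 gap 0.0156 | units x -7.65 y 0.00 z -2.78 turn -0.933
from [ 0.5208 -0.3815  0.0211] yaw 86.0 gap 0.0156 | units x -0.80 y 7.60 z -2.78 turn 0.000
```

send_rows:
  plan:
    - [[0, 0, 0, -0.2, 0], [0, 0, 0, -0.4, 0], [0, 0, 0, -0.5, 0], [0, 0, 0, -0.5, 0], [0, 0, 0, -0.5, 0], [0, 0, 0, -0.5, 0], [0, 0, 0.2, -0.3, 0], [0, 0, 0.4, 0, 0], [0, 0, 0.6, 0, 0], [0, 0, 0.6, 0, 0], [0, 0, 0.6, 0, 0], [0, 0, 0.4, 0, 0], [0, 0, 0.2, 0, 0], [0, 0, 0, 0, 0], [0, 0, 0, 0, 0]]

```text
time: 32.05
ee_pos: [0.5304, -0.2334, 0.1654]
tool_rot: [-0.0, 0.035, 0.999, -0.0]
ft_force: [0.0, -0.9, -2.9]
finger_gap: 0.0154
```

send_rows:
  plan:
    - [[0, 0, 0, 0, 0.04], [0, 0, 0, 0, 0.08], [0, 0, 0, 0, 0.1], [0, 0, 0, 0, 0.1], [0, 0, 0, 0, 0.1], [0, 0, 0, 0, 0.1], [0, 0, 0, 0, 0.1], [0, 0, 0, 0, 0.1], [0, 0, 0, 0, 0.1], [0, 0, 0, 0, 0.1], [0, 0, 0, 0, 0.08], [0, 0, 0, 0, 0.06], [0, 0, 0, 0, 0.007], [0, 0, 0, 0, 0], [0, 0, 0, 0, 0]]

```text
time: 33.92
ee_pos: [0.5307, -0.2328, 0.1656]
tool_rot: [0.0, 0.766, 0.643, 0.0]
ft_force: [-0.7, 1.1, -2.7]
finger_gap: 0.0152
```

Run:
```python
from h import *
s=ctrl.observe(); print(s['ft_force'].round(1),s['joint_pos'].round(2)); x,y=cad(0,0); to(x,y,.16,-10); c=snap('wrist','w12.png')
```

```text
[-0.7  1.1 -2.7] [-0.25  0.24  0.72  1.73 -0.17  1.23  0.33]
from [ 0.5307 -0.2328  0.1656] yaw -10.0 gap 0.0152 | units x 4.68 y 0.32 z 0.11 turn 0.000
```

View pics/w12.png

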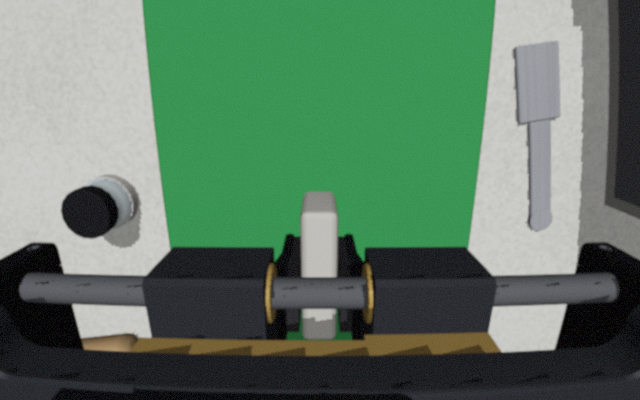

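The cover is carried square, with the handle's near top edge at (319,210). I check the grip offset along the bar.

Run:
```python
from h import *
c=snap('wrist'); s=c['s']; R,p=pose(s)
P=onplane(c,[[319,210],[319,338]],p[2]+.0285); print(((P-p)@R*1000).round(1), R[:,0].round(2))
# plate edges, top at z+-.0075
f=c['frame'].astype(int); g=(f[...,1]>f[...,0]+30)&(f[...,1]>f[...,2]+15)
for r in (30,120,200):
    xs=np.where(g[r])[0]; Q=onplane(c,[[xs.min(),r],[xs.max(),r]],p[2]-.0075); print(r,xs.min(),xs.max(),((Q-p)@R*1000).round(1))
```

```text
[[ 33.7  -0.1 -28.5]
 [-28.1  -0.1 -28.5]] [0.17 0.98 0.  ]
30 145 492 [[108.6 -80.    7.5]
 [108.6  79.4   7.5]]
120 154 483 [[ 67.5 -80.    7.5]
 [ 67.6  79.4   7.5]]
200 164 473 [[ 27.1 -79.8   7.5]
 [ 27.1  79.2   7.5]]
```

send_rows:
  plan:
    - [[0, 0.3, 0.05, 0, 0], [0, 0.5, 0.05, 0, 0], [0, 0.6, 0.05, 0, 0], [0, 0.6, 0.05, 0, 0], [0, 0.6, 0.05, 0, 0], [0, 0.6, 0.05, 0, 0], [0, 0.6, 0.02, 0, 0], [0, 0.5, 0, 0, 0], [0, 0.3, 0, 0, 0], [0, 0.06, 0, 0, 0], [0, 0, 0, 0, 0], [0, 0, 0, 0, 0]]

```text
time: 35.52
ee_pos: [0.587, -0.0073, 0.1657]
tool_rot: [0.0, 0.767, 0.642, -0.0]
ft_force: [-0.4, 0.4, -2.4]
finger_gap: 0.016
```

Run:
```python
from h import *
to(.5867,-.006,.08,-10); to(.5867,-.006,.065,-10)
a=snap('scene','s2.png')['frame'];b=snap('side','d2.png')['frame']
v=np.hstack([cv2.resize(a[130:290,220:400],None,fx=2.2,fy=2.2,interpolation=2),cv2.resize(b[140:300,240:420],None,fx=2.2,fy=2.2,interpolation=2)])
cv2.imwrite('pics/v2.png',v[:,:,::-1])
c=snap('wrist','w13.png')
```

```text
from [ 0.587  -0.0073  0.1657] yaw -10.1 gap 0.016 | units x 0.02 y -0.01 z 1.71 turn -0.002
from [ 0.587  -0.0073  0.1657] yaw -10.1 gap 0.016 | units x 0.02 y -0.01 z 2.01 turn -0.002
```

View pics/w13.png

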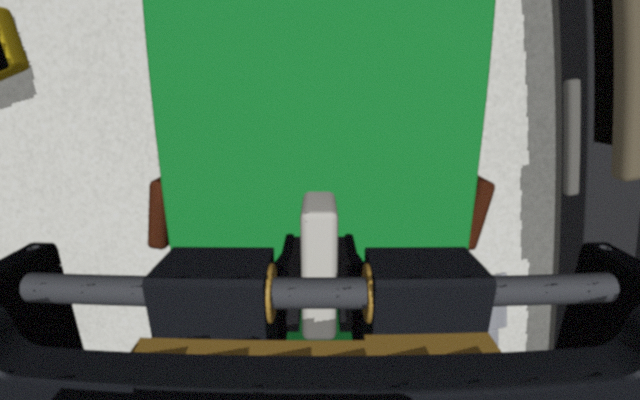

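The pegs show evenly on both sides, at (158,212) and (483,212), so the cover is centred in x. I lower it.

send_rows:
  plan:
    - [[0, 0.02, -0.01, 0.3, 0], [0, 0, 0, 0.4, 0], [0, 0, 0, 0.4, 0], [0, 0, 0, 0.3, 0], [0, 0, 0, 0.2, 0], [0, 0, 0, 0.12, 0], [0, 0, 0, 0.1, 0], [0, 0, 0, 0.06, 0], [0, 0, 0, 0.06, 0], [0, 0, 0, 0, 0], [0, 0, 0, 0, 0]]

```text
time: 37.05
ee_pos: [0.587, -0.0047, 0.0688]
tool_rot: [0.0, 0.766, 0.643, 0.0]
ft_force: [-1.3, -0.1, -2.7]
finger_gap: 0.0152
```

Run:
```python
from h import *
s=ctrl.observe(); print(s['ft_force'].round(1),s['moment'].round(2)); to(.5867,-.006,.065,-10)
a=snap('scene','s3.png')['frame'];b=snap('side','d3.png')['frame']
v=np.hstack([cv2.resize(a[130:290,220:400],None,fx=2.2,fy=2.2,interpolation=2),cv2.resize(b[140:300,240:420],None,fx=2.2,fy=2.2,interpolation=2)])
cv2.imwrite('pics/v3.png',v[:,:,::-1])
```

```text
[-1.3 -0.1 -2.7] [-0.09  0.08 -0.05]
from [ 0.587  -0.0047  0.0688] yaw -10.0 gap 0.0152 | units x -0.03 y -0.00 z 0.08 turn -0.000
```

View pics/v3.png

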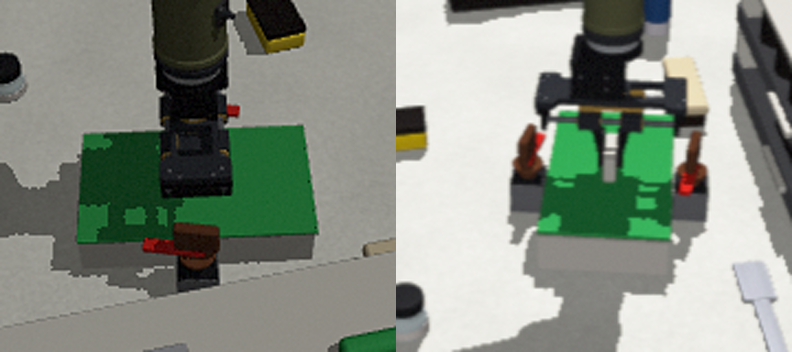

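No contact force, and the plug has already entered the mouth. I lower it the last few millimetres.

send_rows:
  plan:
    - [[0, 0, 0, 0.04, 0], [0, 0, 0, 0.03, 0], [0, 0, 0, 0.02, 0], [0, 0, 0, 0, 0], [0, 0, 0, 0, 0]]

```text
time: 37.78
ee_pos: [0.5868, -0.0046, 0.0651]
tool_rot: [-0.0, 0.766, 0.643, 0.0]
ft_force: [-2.8, 0.7, 4.6]
finger_gap: 0.0159
```

Run:
```python
from h import *
s=ctrl.observe(); print(s['ft_force'].round(1),s['moment'].round(2)); to(.5867,-.006,.065,-10)
```

```text
[-2.8  0.7  4.6] [-0.11  0.75  0.  ]
from [ 0.5868 -0.0046  0.0651] yaw -10.0 gap 0.0159 | units x -0.03 y 0.00 z 0.00 turn -0.000
```

send_rows:
  plan:
    - [[0.5, 0, 0, 0, 0], [0.5, 0, 0, 0, 0], [0.5, 0, 0, 0, 0], [0.5, 0, 0, -0.3, 0], [0.5, 0, 0, -0.6, 0], [1, 0, 0, -0.8, 0], [1, 0, 0, -0.8, 0.055], [1, 0, 0, -0.5, 0.055], [1, -0.2, -0.7, 0, 0], [1, -0.2, -0.8, 0, 0], [1, -0.1, -0.6, 0, 0], [1, 0, 0, 0, 0], [1, 0, 0, 0, 0]]

```text
time: 39.4
ee_pos: [0.4804, 0.0074, 0.215]
tool_rot: [0.0, 0.819, 0.574, 0.001]
ft_force: [0.0, 0.2, -1.2]
finger_gap: 0.087
```

```bash
cat >> h.py <<'E'
def bar(c,ztop):
    "dark wooden grip: brown mask, cast to its top"
    hsv=cv2.cvtColor(c['frame'],cv2.COLOR_RGB2HSV); H,S,V=[hsv[...,i].astype(int) for i in range(3)]
    for nm,m,z in(('brown',((H<14)&(S>90)&(S<200)&(V>40)),ztop),('red',((H<8)|(H>172))&(S>200)&(V>90),ztop-.04)):
        k,l,st,ce=cv2.connectedComponentsWithStats(m.astype(np.uint8))
        for i in range(1,k):
            if st[i,4]<150: continue
            ys,xs=np.where(l==i); P=onplane(c,np.c_[xs,ys],z)[:,:2]
            print(nm,st[i].tolist(),ce[i].round(),[np.round(v,1) for v in cv2.minAreaRect((P*1000).astype(np.float32))])
E
python3 - <<'E'
from h import *
to(*cad(-.108,0),.08,-20)
c=snap('wrist','w14.png'); bar(c,.112)
for n,z in(('scene',.056),('side',.056)):
    c=snap(n,n+'4.png'); hsv=cv2.cvtColor(c['frame'],cv2.COLOR_RGB2HSV); H,S,V=[hsv[...,i].astype(int) for i in range(3)]
    k,l,st,ce=cv2.connectedComponentsWithStats(((H>45)&(H<85)&(S>120)&(V>40)).astype(np.uint8))
    for i in range(1,k):
        if st[i,4]>1500: ys,xs=np.where(l==i); print(n,cv2.minAreaRect((onplane(c,np.c_[xs,ys],z)[:,:2]*1000).astype(np.float32)))
E
```

```text
from [0.4804 0.0074 0.215 ] yaw -19.9 gap 0.087 | units x 0.12 y -0.04 z 2.70 turn 0.001
brown [306, 113, 19, 40, 203] [314. 128.] [array([495.4,  56.4]), array([29.5, 13.5]), np.float64(67.9)]
brown [524, 117, 28, 43, 599] [535. 136.] [array([655.8,  -2.9]), array([33.6, 17.3]), np.float64(55.4)]
brown [567, 116, 23, 60, 819] [578. 145.] [array([689.5, -21.8]), array([49.3, 18.9]), np.float64(80.7)]
brown [294, 149, 44, 70, 1816] [315. 182.] [array([483.9,  17.6]), array([34.4, 51.5]), np.float64(3.1)]
red [307, 114, 18, 44, 405] [315. 136.] [array([493.4,  50.1]), array([36.8, 15. ]), np.float64(67.9)]
red [533, 130, 19, 73, 585] [542. 175.] [array([682.5, -46.8]), array([67.5, 14.2]), np.float64(70.4)]
scene ((587.8054809570312, -5.496734619140625), (272.7594909667969, 166.02334594726562), 80.02770233154297)
side ((1656.927978515625, 1208.7080078125), (3434.07763671875, 1018.9324340820312), 58.02149963378906)
side ((586.8173828125, -10.51422119140625), (273.099365234375, 165.24874877929688), 80.10205841064453)
```

View pics/w14.png

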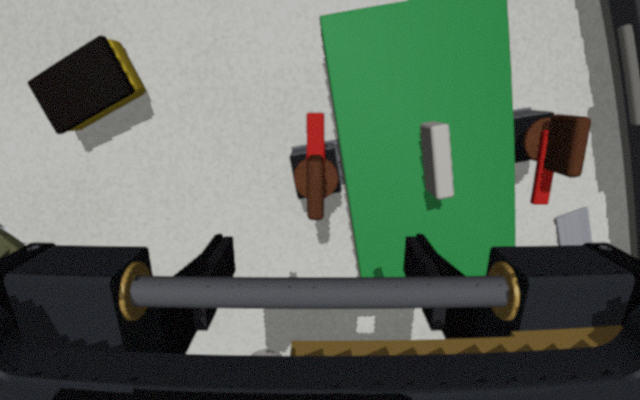

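The cover sits square at yaw 80° and is centred. The front grip's top runs from (316,157) to (316,218), parallel to the jaws' flat. I measure its axis next.

Run:
```python
from h import *
c=snap('wrist'); P=onplane(c,[[316,158],[316,216]],.1125)[:,:2]; print(P.round(4),P.mean(0).round(4),np.hypot(*(P[1]-P[0])))
print(onplane(c,[[578,117],[578,175]],.1125).round(4), proj(c,[[*cad(-.108,0),.113],[*cad(.108,0),.113]]).round(0))
to(*P.mean(0),.082,-20)
```

```text
[[ 0.4891  0.0381]
 [ 0.473  -0.0058]] [0.4811 0.0162] 0.04681043874009458
[[ 6.916e-01  4.000e-04  1.125e-01]
 [ 6.845e-01 -4.600e-02  1.125e-01]] [[317. 191.]
 [585. 146.]]
from [0.4802 0.0072 0.2141] yaw -20.0 gap 0.0872 | units x 0.17 y -0.05 z 2.64 turn 0.000
```

send_rows:
  plan:
    - [[0.6, 0.16, -0.03, 0.6, 0], [0.5, 0, 0, 0.8, 0], [0.5, 0, 0, 0.7, 0], [0.5, 0, 0, 0.4, 0], [0.5, 0, 0, 0.18, 0], [0.5, 0, 0, 0, 0], [0, 0, 0, 0, 0], [0, 0, 0, 0, 0], [0, 0, 0, 0, 0], [0, 0, 0, 0, 0], [0, 0, 0, 0, 0], [0, 0, 0, 0, 0], [0, 0, 0, 0, 0]]
  newtons: 60

```text
time: 41.22
ee_pos: [0.4806, 0.0159, 0.0804]
tool_rot: [-0.0, 0.819, 0.574, -0.0]
ft_force: [-2.9, 0.7, 5.8]
finger_gap: 0.014
```

Run:
```python
from h import *
s=ctrl.observe(); print(s['ft_force'].round(1),s['moment'].round(2)); to(.481,.015,.079,-20)
```

```text
[-2.9  0.7  5.8] [0.08 0.82 0.  ]
from [0.4806 0.0159 0.0804] yaw -19.9 gap 0.014 | units x -0.01 y 0.01 z 0.03 turn 0.001
```

Gripped: the gap of 14 mm matches the bar. Now I turn it.

send_rows:
  plan:
    - [[0, 0, 0, 0, 0.05], [0, 0, 0, 0, 0.1], [0, 0, 0, 0, 0.1], [0, 0, 0, 0, 0.1], [0, 0, 0, 0, 0.1], [0, 0, 0, 0, 0.1], [0, 0, 0, 0, 0.1], [0, 0, 0, 0, 0.1], [0, 0, 0, 0, 0.08], [0, 0, 0, 0, 0.05], [0, 0, 0, 0, 0.01], [0, 0, 0, 0, 0]]

```text
time: 42.72
ee_pos: [0.4826, 0.012, 0.0804]
tool_rot: [0.002, 0.996, -0.088, 0.002]
ft_force: [1.4, -6.9, 0.3]
finger_gap: 0.0138
```

send_rows:
  plan:
    - [[0, 0, 0, 0.05, 0], [0, 0, 0, 0.05, 0], [0, 0, 0, 0.05, 0], [0, 0, 0, 0.04, 0], [0, 0, 0, 0, 0]]

```text
time: 43.35
ee_pos: [0.4831, 0.0119, 0.0741]
tool_rot: [0.001, 0.996, -0.088, 0.002]
ft_force: [-8.0, -7.3, 28.7]
finger_gap: 0.0134
```

Run:
```python
from h import *
s=ctrl.observe(); print(s['ft_force'].round(1),s['moment'].round(2)); to(.481,.015,.072,-100)
```

```text
[-8.  -7.3 28.7] [-2.05  2.13  0.03]
from [0.4831 0.0119 0.0741] yaw -100.1 gap 0.0134 | units x -0.05 y -0.05 z 0.04 turn -0.001
```

send_rows:
  plan:
    - [[0, 0, 0, 0.04, 0], [0, 0, 0, 0.02, 0], [0, 0, 0, 0, 0], [0, 0, 0, 0, 0]]

```text
time: 43.85
ee_pos: [0.4836, 0.012, 0.0738]
tool_rot: [0.001, 0.996, -0.088, 0.001]
ft_force: [-14.6, -8.7, 49.5]
finger_gap: 0.0137
```

Run:
```python
from h import *
s=ctrl.observe(); print(s['ft_force'].round(1),s['moment'].round(2)); to(.481,.015,.072,-100)
```

```text
[-14.6  -8.7  49.5] [-2.23  3.95  0.1 ]
from [0.4836 0.012  0.0738] yaw -100.1 gap 0.0137 | units x -0.06 y -0.05 z 0.04 turn -0.001
```

The peg is hard against its home stop: 49 N with no further travel. I relieve the load, release, rise and look.

send_rows:
  plan:
    - [[0, 0, 0, -0.05, 0], [0, 0, 0, -0.04, 0], [0.3, 0, 0, 0, 0], [0.4, 0, 0, 0, 0], [0.4, 0, 0, -0.01, 0], [0.4, 0, 0, -0.4, 0], [0.5, 0, 0, -0.8, 0], [0.8, 0, 0, -0.8, 0], [1, 0, 0, -0.7, 0], [1, 0, 0, 0, 0], [1, 0, 0, 0, 0]]

```text
time: 45.22
ee_pos: [0.4803, 0.0159, 0.2067]
tool_rot: [0.0, 0.996, -0.087, -0.001]
ft_force: [0.3, 1.2, -0.0]
finger_gap: 0.0756
```

Run:
```python
from h import *
s=ctrl.observe(); print(s['joint_pos'].round(2)); to(*cad(.108,0),.215,-20)
c=snap('wrist','w15.png'); bar(c,.106)
```

```text
[-0.77 -0.06  0.66  1.9   0.04  1.29 -1.86]
from [0.4803 0.0159 0.2067] yaw -100.0 gap 0.0756 | units x 0.71 y 4.27 z -0.17 turn -0.889
brown [301, 118, 44, 107, 1973] [322. 179.] [array([499.3,  11.6]), array([83.2, 33.3]), np.float64(2.1)]
red [316, 119, 16, 42, 304] [325. 142.] [array([519.6,   5.5]), array([13.1, 35.4]), np.float64(80.5)]
```

View pics/w15.png

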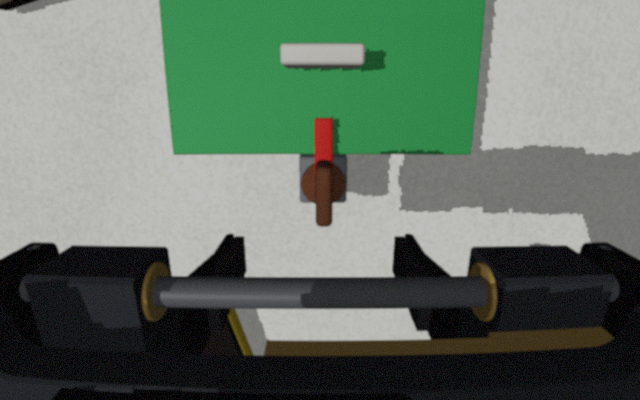

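The front keeper at (324,140) points straight in over the cover and stays there. Now the rear peg.

send_rows:
  plan:
    - [[1, 0, 0, -0.16, -0.1], [1, 0, 0, 0, -0.11], [1, 0, 0, 0, -0.11], [1, 0, 0, 0, -0.11], [1, 0, 0, 0, -0.11], [1, 0, 0, 0, -0.11], [1, 0, 0, 0, -0.11], [1, 0, 0, 0, -0.1], [1, 0, 0, 0, -0.029], [1, 0.1, 0.6, 0, 0], [1, 0.1, 0.8, 0, 0], [1, 0.1, 0.8, 0, 0], [1, 0.1, 0.8, 0, 0], [1, 0.1, 0.7, 0, 0], [1, 0, 0.3, 0, 0], [1, 0, 0, 0, 0], [1, 0, 0, 0, 0]]

```text
time: 47.4
ee_pos: [0.6764, -0.0293, 0.2145]
tool_rot: [-0.001, 0.819, 0.573, -0.001]
ft_force: [-0.3, 0.2, 0.9]
finger_gap: 0.087
```

Run:
```python
from h import *
c=snap('wrist','w16.png'); bar(c,.112); to(*cad(.108,0),.08,-20)
print(proj(c,[[*cad(.108,0),.113]]))
```

```text
brown [311, 149, 45, 89, 2065] [333. 181.] [array([690.5, -31.1]), array([72.4, 33.7]), np.float64(80.7)]
brown [67, 190, 104, 45, 1671] [110. 213.] [array([515.7,  19.3]), array([31.7, 98.6]), np.float64(78.8)]
red [121, 195, 52, 20, 354] [151. 205.] [array([518.4,   8.4]), array([15.1, 49.5]), np.float64(78.3)]
red [327, 215, 14, 21, 189] [334. 224.] [array([675.7, -69.5]), array([20.1, 12. ]), np.float64(71.0)]
from [ 0.6765 -0.0291  0.215 ] yaw -20.0 gap 0.0871 | units x 0.22 y 0.28 z 2.70 turn -0.000
[[337.44033819 184.89976994]]
```

View pics/w16.png

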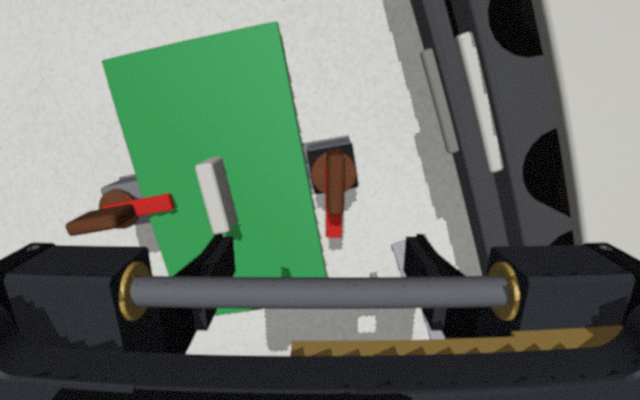

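The rear grip's top is at x ≈ 336, rows 152–213, against a prediction of (337,185). They agree, so I descend and grip.

send_rows:
  plan:
    - [[0.6, 0.2, 0.27, 0.4, 0], [0.5, 0, 0, 0.8, 0], [0.5, 0, 0, 0.7, 0], [0.5, 0, 0, 0.5, 0], [0.5, 0, 0, 0.3, 0], [0.5, 0, 0, 0, 0], [0, 0, 0, 0, 0], [0, 0, 0, 0, 0], [0, 0, 0, 0, 0], [0, 0, 0, 0, 0], [0, 0, 0, 0, 0], [0, 0, 0, 0, 0], [0, 0, 0, 0, 0]]
  newtons: 60

```text
time: 49.08
ee_pos: [0.6926, -0.0241, 0.081]
tool_rot: [-0.001, 0.819, 0.574, -0.0]
ft_force: [-4.6, 1.5, 5.6]
finger_gap: 0.0137
```

Run:
```python
from h import *
s=ctrl.observe(); print(s['ft_force'].round(1),s['moment'].round(2)); to(*cad(.108,0),.08,-20)
```

```text
[-4.6  1.5  5.6] [0.27 1.2  0.04]
from [ 0.6926 -0.0241  0.081 ] yaw -20.0 gap 0.0137 | units x 0.01 y 0.01 z 0.02 turn -0.000
```

send_rows:
  plan:
    - [[0, 0, 0, 0, 0.05], [0, 0, 0, 0, 0.1], [0, 0, 0, 0, 0.1], [0, 0, 0, 0, 0.1], [0, 0, 0, 0, 0.1], [0, 0, 0, 0, 0.1], [0, 0, 0, 0, 0.1], [0, 0, 0, 0, 0.1], [0, 0, 0, 0, 0.08], [0, 0, 0, 0, 0.05], [0, 0, 0, 0, 0.01], [0, 0, 0, 0, 0]]

```text
time: 50.58
ee_pos: [0.6934, -0.0257, 0.081]
tool_rot: [0.001, 0.996, -0.088, 0.0]
ft_force: [-3.3, -1.1, 4.8]
finger_gap: 0.0136
```

send_rows:
  plan:
    - [[0, 0, 0, 0.05, 0], [0, 0, 0, 0.05, 0], [0, 0, 0, 0.05, 0], [0, 0, 0, 0.04, 0], [0, 0, 0, 0.02, 0], [0, 0, 0, 0, 0]]

```text
time: 51.32
ee_pos: [0.6936, -0.0259, 0.0738]
tool_rot: [-0.0, 0.996, -0.088, 0.0]
ft_force: [-10.1, -0.3, 20.9]
finger_gap: 0.0138
```

Run:
```python
from h import *
s=ctrl.observe(); print(s['ft_force'].round(1),s['moment'].round(2)); to(*cad(.108,0),.072,-100)
```

```text
[-10.1  -0.3  20.9] [-0.23  2.45 -0.03]
from [ 0.6936 -0.0259  0.0738] yaw -100.1 gap 0.0138 | units x -0.01 y -0.04 z 0.04 turn -0.001
```

send_rows:
  plan:
    - [[0, 0, 0, 0.04, 0], [0, 0, 0, 0.03, 0], [0, 0, 0, 0, 0], [0, 0, 0, 0, 0]]

```text
time: 51.82
ee_pos: [0.6938, -0.0259, 0.0736]
tool_rot: [-0.001, 0.996, -0.088, 0.001]
ft_force: [-14.8, 1.0, 36.9]
finger_gap: 0.0135
```

send_rows:
  plan:
    - [[0, 0, 0, -0.06, 0], [0, 0, 0, -0.05, 0], [0.3, 0, 0, 0, 0], [0.4, 0, 0, 0, 0], [0.4, 0, 0, -0.01, 0], [0.4, 0, 0, -0.4, 0], [0.5, 0, 0, -0.8, 0], [0.8, 0, 0, -0.8, 0], [1, 0, 0, -0.8, 0], [1, 0, 0, -0.5, 0], [1, 0, 0, 0, 0], [1, 0, 0, 0, 0]]

```text
time: 53.32
ee_pos: [0.6932, -0.0245, 0.2372]
tool_rot: [-0.0, 0.996, -0.088, -0.0]
ft_force: [0.2, -0.0, 0.2]
finger_gap: 0.083
```

Run:
```python
from h import *
s=ctrl.observe(); print(s['time'],s['ft_force'].round(1),s['ee_pos'])
c=snap('wrist','w17.png'); bar(c,.105)
a=snap('scene','s5.png')['frame'];b=snap('side','d5.png')['frame']
for n,f in(('scene',a),('side',b)):
    cc=snap(n); hsv=cv2.cvtColor(f,cv2.COLOR_RGB2HSV); H,S,V=[hsv[...,i].astype(int) for i in range(3)]
    k,l,st,ce=cv2.connectedComponentsWithStats(((H>45)&(H<85)&(S>120)&(V>40)).astype(np.uint8))
    for i in range(1,k):
        if st[i,4]>1500: ys,xs=np.where(l==i); print(n,cv2.minAreaRect((onplane(cc,np.c_[xs,ys],.056)[:,:2]*1000).astype(np.float32)))
v=np.hstack([cv2.resize(a[130:290,220:400],None,fx=2.2,fy=2.2,interpolation=2),cv2.resize(b[140:300,240:420],None,fx=2.2,fy=2.2,interpolation=2)])
w=np.vstack([v,cv2.resize(c['frame'][60:260,100:580],(792,248+0))]); cv2.imwrite('pics/v5.png',w[:600,:,::-1])
```

```text
53.325 [ 0.2 -0.   0.2] [ 0.6932045  -0.02448775  0.23724611]
brown [301, 157, 40, 78, 1470] [320. 184.] [array([685.5, -20.8]), array([33.9, 69.4]), np.float64(71.1)]
red [314, 214, 14, 21, 191] [321. 224.] [array([644.9, -16.9]), array([13.4, 21.7]), np.float64(80.3)]
red [314, 314, 13, 27, 244] [320. 326.] [array([521.9,   5.3]), array([13.5, 35.4]), np.float64(80.3)]
scene ((587.968505859375, -5.4357757568359375), (272.6207275390625, 165.72341918945312), 80.02770233154297)
side ((1656.927978515625, 1208.7080078125), (3434.07763671875, 1018.9324340820312), 58.02149963378906)
side ((587.03759765625, -10.556564331054688), (273.0108642578125, 164.5262451171875), 80.0093994140625)
```

View pics/v5.png

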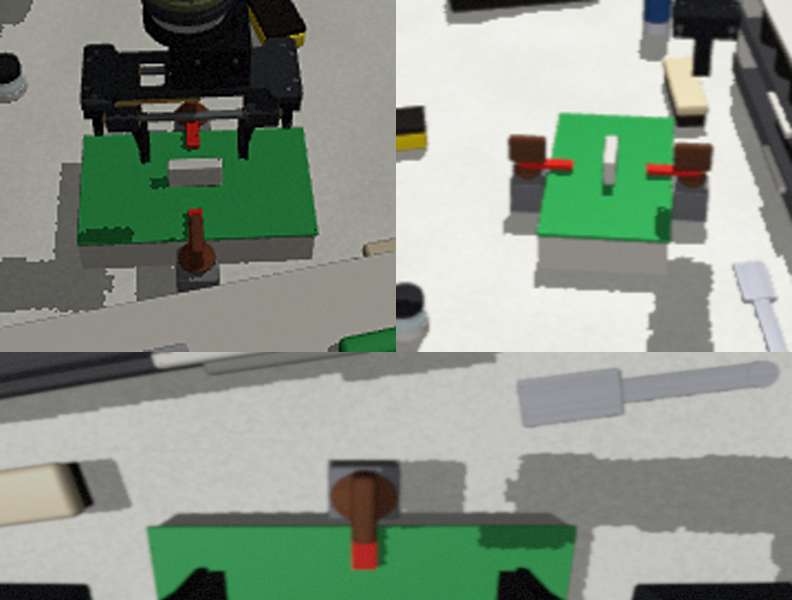

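Both keepers point straight in over the cover, the cover is seated and square, and the arm is clear. The bystanders are where they started. I hand the job in.

Run:
```python
from h import *
print(ticket.finish_job())
```

```text
the job is handed in; nothing more can be done
None
```

The caddy is packed, covered and locked, and I handed the job in at about 53 s of robot time; the hand-in gave no verdict. I put the three tins that were out (brass, steel and copper) and the dauber on the caddy floor, then set the cover on the rim. I turned each peg clockwise to point inward and pressed it home.

**Last checks:**
- **Tins and dauber:** before covering, the wrist camera put all of them within about 5 mm of where I meant to place them.
- **Cover:** it is square to the caddy within my measurement. The scene view puts its centre within about 1 mm, and the arm met the rim at the expected seated height.
- **Pegs:** each reached a firm stop (37–49 N with no more travel). About 1.5 s after release of the rear peg and 8 s after the front one, both keepers still pointed straight in.
- **Bystanders:** the brush, shoehorn and jar looked unmoved in the last pictures, though I did not measure them.

**Disagreement and limits:**
- **Side camera:** it put the cover's centre about 5 mm further to the robot's right (−y) than the scene camera. It gave a similar offset for the empty caddy, so I put it down to calibration.
- **Peg depth:** I could only infer it from arm travel and force. The front peg moved 6.6 mm and the rear 7.4 mm, plus up to 2 mm of starting depth.

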